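# Set the washer head height to the gauge blade

## Robot

A 7-joint arm with a two-finger parallel gripper is mounted at the origin on the work surface. World frame = base frame: x ahead of the robot, y to its left, z up, the work surface at z = 0. Lengths are in m, angles in degrees, forces in N, time in s.
With the tool pointing down it reaches from about 0.35 to 0.775 m from the base axis. Payload 3.1 kg.
Tool frame: the origin (TCP) lies where the fingers leave the gripper's body, on its centre line; the fingertips stand 73 mm ahead of it and the grasp point (between the pads) lies 54 mm ahead of it; z points along the fingers, y is the direction in which the jaws open and shut (so a half turn about z gives the same grasp; the last joint's range is limited). The gripper opens to 85 mm and grips with 20 to 120 N. Pads are 22 mm wide; open, the fingers measure 114 mm over their backs; the gripper's body (76 mm by 85 mm) begins 54 mm behind the grasp point. The pads swing forward as they close: fully open they stand 13 mm farther back than shut.
Start: joints at [67.97, 17.813, 0.802, 86.603, -0.252, 75.585, -1.558], TCP at [0.185, -0.518, 0.304] pointing down, gripper open.
Joint ranges: [-154.91, 154.91], [-16.99, 109.72], [-72.82, 74.43], [7.12, 147.25], [-82.49, 262.49], [11.32, 116.49], [-174.64, 174.64]. Speed limits (degrees/s): [159.86, 159.86, 180, 180, 180, 180, 180].

## Interface

Orientations are given as a 3x3 rotation matrix whose columns are the frame's x, y, z axes.
In Python, from plant import observe, get_image, camera_params, job_done, cut_out, pinpoint gives the robot as it stands. The module is installed in compiled form; this text tells all that it offers.
- The arm moves only by the tool carry_out, never from a script. Its argument "series" is text: rows parted by semicolons, each of 5 numbers parted by spaces: the shift along the world's x, y, z in units of 30 mm (1.0 is 30 mm), then the turn about the world's z in units of 6 degrees (1.0 is 6 degrees), then the opening, from 0 (shut) to 1 (fully open). A call has 1 to 20 rows; each row is the pose to reach, as a shift and turn from the pose measured when the call began; what a row does not reach only later rows make up. A row lasts 1/12 s, in which the tool goes at most 41.7 mm and 7.16 degrees, less where a joint would pass 70% of its speed; a pose out of reach is approached as far as the arm can. A call with a gripper value outside its range is refused whole. The fingers move at their own pace and stop on an object; "squeeze" is the grip in N (left out, the last holds). Time passes only in rows, so rows that repeat a pose let the fingers close. It gives the time, the measured TCP pose, the force and the opening at its end, in the units of the state.
- observe(): the state, without advancing time (a new reading comes with each control period).
- get_image(name): name is "side" or "top" or "wrist"; returns the picture (384x512x3 uint8, red, green, blue); there is no depth.
- camera_params(name): a dict with "intrinsics" (3x3 intrinsics, pixels), "R" (3x3) and "t" (3): a world point X has camera coordinates R X + t. Camera axes: x right, y down, z forward; pixel columns grow to the right and rows downward; lengths in m; the calibration is good to about 2 mm. A picture is of the moment at which its call begins: read the wrist's pose just before it. camera_params takes no time and is no camera call; for the wrist camera it gives the pose at the moment of the call.
- job_done(): hands the job in, once; it reports no verdict.
Trained networks look in the newest picture that a camera, given by its name, has taken for a name from the list of things; names that differ only in an ending like _2 or _b are one class to them, and where a whole thing is asked for, a point or a joint stands for the part that bears it (a point fixed in the world has none). Each returns a list of dicts, best first, with "p" (0 to 1); they miss things now and then, are a little off and sometimes report something else, mostly with a low value. They report only what shows in the picture. A call takes as long as a camera call. They do not tell look-alikes from the thing itself.
- cut_out(camera, name): "region" (384x512 bool, what is visible of it) and "bbox" ([left, top, width, height] in pixels, round what is visible of it).
- pinpoint(camera, name): "at" ([row, column] in pixels: a listed point, or the origin of a listed thing).
The state is a dict: "time": time; "joints": joint angles; "joint_vel": joint speeds; "tau": joint torques, N m; "tcp_pos": TCP position; "tcp_rot": TCP orientation; "force": force on the tool from outside, world axes, zero at the start; "wrist_torque": the same for the moment, N m; "gripper_width": finger opening in m.
Only numpy, scipy, OpenCV 4.12 (cv2) and the standard library are available. Lean on these libraries where they do the work, as an engineer would, in place of code of your own. Each camera call takes 0.05 s, during which the arm holds its last target.

## Task

Set the height of the plate washer's head with the gauge blade: first swing the red lock ring well loose, counter-clockwise to about its stop, then push the gauge blade by its yellow tab along its channel until it lies under the whole brass foot, and turn the blue-pinned adjuster clockwise until the foot just rests on the blade. With the blade still in the gap, swing the lock ring clockwise again until it is tight, then draw the blade back out until it is clear of the foot, leaving it lying flat in its channel. Do not disturb the other things on the bench and on the station.

Things in the scene. Friction and masses are not known exactly. Their poses are not given: they have to be found in the camera images.
- station: Fixed plate-washer head station; its place and yaw vary. Grey base, deck 30 mm above the table. Origin: base underside, straight below the vertical axis of lock ring and adjuster; z up, x to the head, y along the gauge channel. Station frame, mm: base x -70..165, y -215..140; black column 80 (x) by 100 (y) about the axis, up to z 140
- foot_spot (a point): Point on the deck under the foot: station x = 95, y = 0, z = 30 mm. The gauge channel runs through it along the station's y: 28 mm wide between two steel rails 4 mm high, from y = -201 mm to the inner end stop, face at y = +33 mm
- lock_ring (a joint): Red knurled lock ring, radius 53 mm, z 142..156 mm above the table, under the adjuster disc. 0 rad = fully tight (as it starts); grows as loosened, counter-clockwise from above, to the stop at 1.1 rad. Below 0.75 rad it clamps the adjuster, ever harder towards 0 (then it holds firm); beyond 0.75 the adjuster is free. Stays where left; takes 5 to 12 N at its pin
- ring_pin (a point): Top centre of the upright red pin (12 mm diameter, from z 146 to 186 mm above the table) at the end of the lock ring's arm, 85 mm from the axis; the arm is a bar 10 mm thick, top at z 154 mm. With the ring tight the arm points 100 degrees counter-clockwise from the station's x axis, fully loose 163 degrees. The pin is pushed sideways to swing the ring
- adjuster (a joint): Aluminium adjuster disc, radius 46 mm, z 160..172 mm above the table. In rad, growing counter-clockwise from above, which raises the head 5 mm per rad; clockwise lowers it. Gap in mm = 5 x this value. Range 0.4 to 3.2, starts at 2.2 to 2.85. With the ring loose it turns lightly (1 to 2 N at its pin), stays where left, and stops firmly when the foot meets the blade
- adjuster_pin (a point): Top centre of the upright blue pin (12 mm diameter, z 171 to 205 mm above the table) on the adjuster disc, 38 mm from the axis. Its direction from the axis, counter-clockwise from the station's x axis, is the adjuster's value minus 130 degrees (2.27 rad). Pushed sideways to turn the disc
- head (a joint): Height of the head: clear gap in m between the underside of the brass foot and the deck. Starts between about 0.011 and 0.0143; 0.006 when the foot rests on the gauge blade
- foot (a point): Centre of the underside of the brass foot (22 mm in x, 30 mm in y) under the white head bar (36 by 90 mm, its top 40 mm above the foot's underside), at station x = 95, y = 0 mm. Moves up and down with the head only
- gauge: Loose gauge, 150 g: steel blade 24 mm wide, 6 mm thick, flat in the channel, with an upright yellow tab (24 mm in x, 8 mm in y, top 50 mm above its underside). Origin: underside, below the tab's centre. Blade runs 135 mm from the origin along +y (to the foot), 6 mm the other way. Starts drawn back, tab at station y -185..-165 mm; against the inner stop it is at -102 mm
- gauge_tip (a point): Centre of the blade's inner end face, 135 mm along +y from the gauge's origin, 3 mm above the deck. With the foot resting on the blade the blade drags: drawing it out takes up to about 12 N at the tab, more only if the foot was pressed down hard
- microplate: White plate 127 by 86 by 15 mm, bystander
- tip_rack: Black rack of pipette tips 122 by 82 by 55 mm, bystander
- amber_bottle: Amber bottle, 60 mm wide, 110 mm high, bystander
- wash_bottle: White bottle with blue cap, 70 mm wide, 150 mm high, bystander
- beaker: Glass beaker, 70 mm wide, 80 mm high, bystander
- screwdriver: Orange screwdriver lying on the table, bystander
- vial: Green vial, 22 mm wide, 42 mm high, standing on the station's deck at its +y side, bystander
- spare_foot: Spare brass foot, block 22 by 30 by 12 mm, lying on the station's deck at its +y side, bystander
There are look-alikes about, which are no part of the job. Of the things that look like the gauge, the middle-sized one is meant.

How it is judged:
By the outcome, as a careful person would: the job done as asked, in the order asked, and still so for the second after the job is handed in, with the robot touching nothing.
It also fails if it takes over 72 s, if anything falls off the work surface, if the arm or the gripper's body presses on something with over 40 N, if the wrist force passes 120 N, or if a joint passes its speed limit or range.

## Working session

There is one attempt and no reset: what is moved stays moved. The work goes in short steps, Python scripts to look and compute and a tool call to move; the robot and the scene stay as the last step left them, time stands still between calls to the robot, and variables do not carry over. Pictures are saved under pics/ and viewed, and the job is handed in when it is done.

Besides the shell and the picture viewer there is one more tool, called as name(argument=value, ...) on one line, values as JSON. carry_out: Moves the arm, as the interface text tells. Its arguments: {"type":"object","properties":{"series":{"type":"string"},"squeeze":{"type":"number"}},"required":["series"]}

```bash
ls; mkdir -p pics; cat > h.py <<'E'
import numpy as np, cv2
from plant import *
def save(n,f):
    im=get_image(n); cv2.imwrite('pics/'+f,im[:,:,::-1]); return im
def proj(n,X,c=None):
    c=c or camera_params(n); K=np.array(c['intrinsics']);p=np.array(c['R'])@np.array(X)+np.array(c['t']); q=K@p; return q[:2]/q[2]
def ray(n,uv,z,c=None):
    c=c or camera_params(n);K=np.array(c['intrinsics']);R=np.array(c['R']);t=np.array(c['t'])
    d=R.T@np.linalg.solve(K,[uv[0],uv[1],1]);o=-R.T@t
    return o+d*(z-o[2])/d[2]
E
python3 - <<'E'
from h import *
print(observe())
for n in ['side','top','wrist']:
    save(n,n+'0.png'); c=camera_params(n); print(n,c['intrinsics'],-np.array(c['R']).T@c['t'],c['R'])
E
```

```text
pics
{'time': 0.0, 'joints': array([67.97100324, 17.86151565,  0.80268038, 86.69315828, -0.25042779,
       75.58258186, -1.55694027]), 'joint_vel': array([-0.00329588,  0.06692479,  0.10231602, -0.0176464 ,  0.00750934,
        0.09775814, -0.01024377]), 'tau': array([ 5.43816404e-04, -3.79915845e+01,  1.46365338e-01, -2.30589151e+01,
        1.21801224e-02,  1.37320763e-02, -5.87133243e-06]), 'tcp_pos': array([ 0.18467232, -0.51747836,  0.30280211]), 'tcp_rot': array([[ 9.41792881e-01,  3.36192399e-01, -9.16911196e-04],
       [ 3.36193624e-01, -9.41790365e-01,  2.18050803e-03],
       [-1.30467903e-04, -2.36184664e-03, -9.99997202e-01]]), 'force': array([-0.13545496,  0.65397214,  0.9847346 ]), 'wrist_torque': array([ 0.00377139, -0.01545264, -0.02236323]), 'gripper_width': 0.08542091458887038}
side [[359.40517637   0.         253.63454221]
 [  0.         359.40517637 194.11538542]
 [  0.           0.           1.        ]] [0.44928948 0.84372094 0.80520998] [[-0.99379024 -0.11092768  0.0087178 ]
 [-0.07423693  0.60263738 -0.79455464]
 [ 0.08288443 -0.79026783 -0.60713008]]
top [[408.98725878   0.         254.9699137 ]
 [  0.         408.98725878 186.69141058]
 [  0.           0.           1.        ]] [0.37563819 0.01700647 1.31178756] [[-0.01398585 -0.99986754  0.00832405]
 [-0.99220831  0.01284701 -0.12392589]
 [ 0.12380254 -0.0099924  -0.99225656]]
wrist [[320.13212008   0.         250.09944188]
 [  0.         320.13212008 196.17876024]
 [  0.           0.           1.        ]] [ 0.25110798 -0.49482767  0.3739123 ] [[ 0.33525995 -0.94212266 -0.00237698]
 [-0.90470496 -0.3226466   0.27822313]
 [-0.26288724 -0.09112661 -0.96051353]]
```

View pics/side0.png

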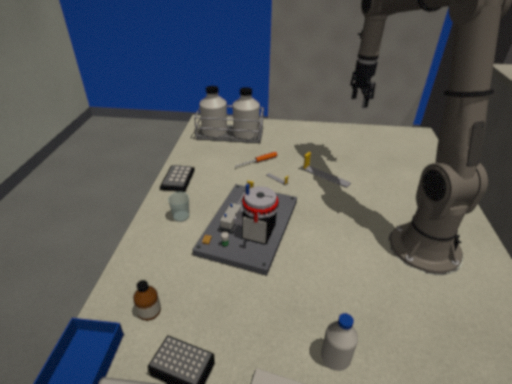

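View pics/top0.png

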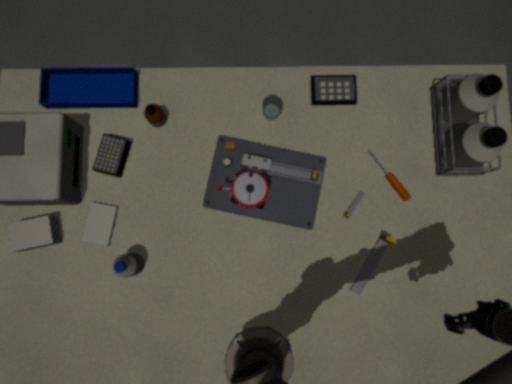

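View pics/wrist0.png

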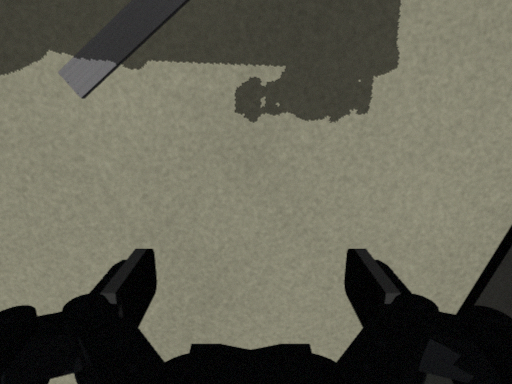

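```bash
python3 - <<'E'
from h import *
a=cv2.imread('pics/top0.png')[125:240,195:335]; cv2.imwrite('pics/top0c.png',cv2.resize(a,None,fx=5.5,fy=5.1,interpolation=cv2.INTER_CUBIC))
a=cv2.imread('pics/side0.png')[145:280,185:355]; cv2.imwrite('pics/side0c.png',cv2.resize(a,None,fx=4.4,fy=4.4,interpolation=cv2.INTER_CUBIC))
for n in ['top','side']:
  for k in ['station','foot_spot','ring_pin','adjuster_pin','foot','gauge','gauge_tip']:
    print(n,k,[(round(d['p'],2),np.round(d['at'],1)) for d in pinpoint(n,k)[:3]])
print(observe()['time'])
E
```

```text
top station [(0.77, array([193.6, 252.5]))]
top foot_spot [(0.73, array([161.4, 256.6]))]
top ring_pin [(0.56, array([186.6, 217.2]))]
top adjuster_pin [(0.69, array([173.5, 252.1])), (0.58, array([195.8, 251.9]))]
top foot [(0.75, array([166.7, 256.8]))]
top gauge [(0.88, array([240.8, 383.6])), (0.71, array([177. , 312.8])), (0.62, array([214.8, 346.2]))]
top gauge_tip [(0.87, array([168.5, 275.6])), (0.85, array([290.5, 352.1])), (0.61, array([183.6, 217.6]))]
side station [(0.8, array([238.6, 257.8]))]
side foot_spot [(0.79, array([221.4, 231.4]))]
side ring_pin [(0.53, array([210.5, 253.1]))]
side adjuster_pin [(0.71, array([245.3, 226. ])), (0.68, array([184.3, 247.3]))]
side foot [(0.82, array([218. , 233.1])), (0.4, array([194.2, 249.4]))]
side gauge [(0.58, array([181.7, 288. ])), (0.42, array([192.5, 247.3]))]
side gauge_tip [(0.68, array([186.2, 350.2])), (0.67, array([356.6, 335.3])), (0.55, array([170.1, 267.5]))]
0.85
```

View pics/top0c.png

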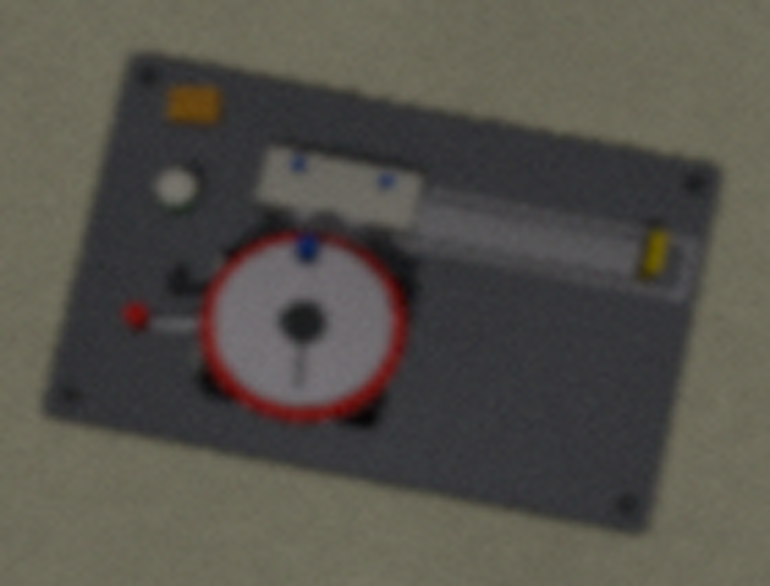

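View pics/side0c.png

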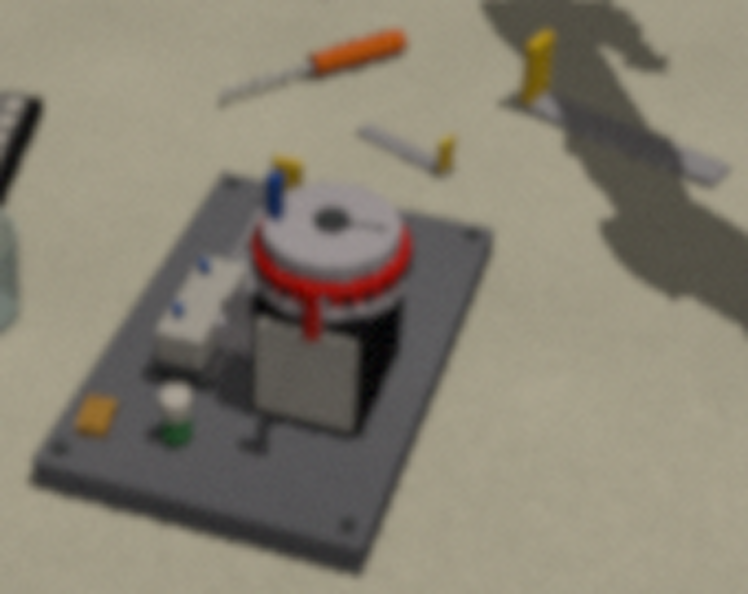

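```bash
cat > fit.py <<'E'
from h import *
from scipy.optimize import least_squares
T=lambda x,y:np.array([195+x/5.5,125+y/5.1])
S=lambda x,y:np.array([185+x/4.4,145+y/4.4])
obs=[('top',T(137,52),(165,140,30)),('top',T(720,162),(165,-215,30)),('top',T(645,532),(-70,-215,30)),('top',T(45,415),(-70,140,30)),
('top',T(302,322),(0,0,176)),
('side',S(228,172),(165,-215,30)),('side',S(492,234),(-70,-215,30)),('side',S(360,552),(-70,140,30)),('side',S(36,466),(165,140,30)),
('side',S(331,219),(0,0,176)) ]
C={n:camera_params(n) for n in ['top','side']}
def W(p,P): 
    c,s=np.cos(p[2]),np.sin(p[2]); P=np.array(P,float)/1000
    return np.array([p[0]+c*P[0]-s*P[1],p[1]+s*P[0]+c*P[1],P[2]])
f=lambda p,o=obs:np.concatenate([proj(n,W(p,P),C[n])-uv for n,uv,P in o])
if __name__=='__main__':
    for o in (obs[:5],obs[5:],obs):
        r=least_squares(f,[.4,0,-.2],args=(o,)); print(r.x,np.degrees(r.x[2]),np.round(r.fun.reshape(-1,2),1).tolist())
    p=r.x
    cf=[('top',T(307,235)),('side',S(275,172)),('top',T(136,310)),('side',S(312,290)),('top',T(657,238))]
    for (n,uv),z in zip(cf,(.205,.205,.186,.186,.08)):
        w=ray(n,uv,z,C[n]); d=w[:2]-p[:2]; c,s=np.cos(p[2]),np.sin(p[2]); l=[c*d[0]+s*d[1],-s*d[0]+c*d[1]]
        print(n,w,np.round(np.array(l)*1e3,1),np.degrees(np.arctan2(l[1],l[0])))
E
python3 fit.py
```

```text
[ 0.5136234   0.01862962 -0.22054429] -12.636257157634699 [[-1.5, -0.5], [1.1, 0.4], [1.0, 0.3], [-1.0, -0.1], [0.4, -0.1]]
[ 0.51436204  0.02742405 -0.22544709] -12.917166736138023 [[-1.0, -0.2], [1.2, -1.0], [0.8, 0.6], [-1.6, -0.8], [0.5, 0.4]]
[ 0.51419419  0.02143374 -0.22266148] -12.757563024047263 [[-2.3, -0.8], [0.3, 0.4], [-0.0, 0.2], [-1.9, -0.4], [-0.6, -0.3], [-0.9, -1.1], [1.1, -2.0], [1.2, -1.1], [-1.0, -2.1], [0.8, -0.8]]
top [0.55698742 0.01663337 0.205     ] [42.8  4.8] 6.357112162217252
side [0.55383603 0.01776867 0.205     ] [39.5  5.2] 7.475313248237581
top [0.51990102 0.10335233 0.186     ] [-12.5  81.2] 98.77250960943634
side [0.51957884 0.11050316 0.186     ] [-14.4  88.1] 99.29798288567618
top [ 0.57319829 -0.17764453  0.08      ] [ 101.5 -181.1] -60.73332658988171
```

carry_out(series="0.3 0.5 0.3 0.3 0.3; 0.9 1.4 0.8 1 0.3; 1.6 2.5 1.2 1.8 0.3; 2.3 3.7 1.2 2.6 0.3; 3 4.9 1.2 3.4 0.3; 3.7 6.1 1.2 4.1 0.3; 4.4 7.3 1.2 4.8 0.3; 5.1 8.5 1.2 5.5 0.3; 5.8 9.7 1.2 6.2 0.3; 6.5 10.9 1.2 6.9 0.3; 7.2 12.1 1.2 7.6 0.3; 7.9 13.3 1.2 8.3 0.3; 8.6 14.5 1.2 9 0.3; 9.3 15.7 1.2 9.6 0.3; 10 16.8 1.2 10.2 0.3; 10.6 17.7 1.2 10.7 0.3; 11.1 18.4 1.2 11 0.3; 11.4 18.8 1.2 11.2 0.3; 11.5 18.9 1.2 11.2 0.3; 11.5 18.9 1.2 11.2 0.3")

```text
time: 2.52
tcp_pos: [0.5302, 0.0499, 0.3397]
tcp_rot: [[0.053, 0.999, -0.0], [0.999, -0.053, 0.001], [0.001, -0.0, -1.0]]
force: [-0.2, -0.3, -0.8]
gripper_width: 0.0255
```

```bash
python3 - <<'E'
from h import *
o=observe();print(o['time'],o['tcp_pos'],o['joints'],o['force'],o['gripper_width'],o['tcp_rot'][:,1])
c=camera_params('wrist'); np.save('w1.npy',c,allow_pickle=True)
save('wrist','wrist1.png')
for k in ['station','foot_spot','ring_pin','adjuster_pin','foot','gauge','gauge_tip']:
    print(k,[(round(d['p'],2),np.round(d['at'],1)) for d in pinpoint('wrist',k)[:3]])
E
```

```text
2.5167 [0.5301574  0.04988878 0.33965692] [ 19.78590775  18.17031206 -35.74164218  84.47330444  10.59602637
  80.78335132 -19.36378179] [-0.22854164 -0.32588486 -0.79285113] 0.025516014807083747 [ 9.98567919e-01 -5.34966579e-02 -4.68161111e-04]
station []
foot_spot [(0.79, array([203. , 314.5]))]
ring_pin [(0.77, array([127.1, 232.4]))]
adjuster_pin [(0.62, array([256.3, 284.5])), (0.24, array([319.6, 289.9]))]
foot [(0.86, array([203.9, 318.1]))]
gauge [(0.7, array([201.6, 313.5])), (0.65, array([321.1, 285.1]))]
gauge_tip []
```

View pics/wrist1.png

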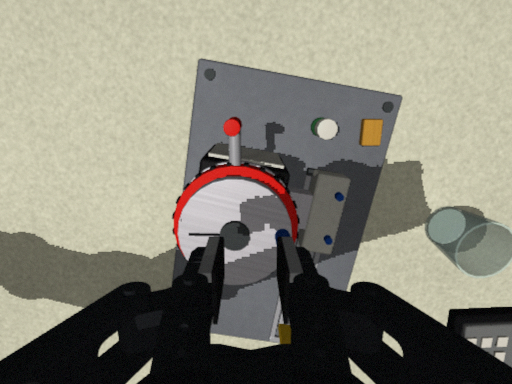

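```bash
cat > fit2.py <<'E'
from fit import *
C['wrist']=np.load('w1.npy',allow_pickle=True).item()
o2=[('wrist',np.array(a,float),b) for a,b in [((200,60),(-70,140,30)),((402,96),(165,140,30)),((235,235),(0,0,174))]]
for o in (o2,obs+o2*2):
    r=least_squares(lambda p:f(p,o),[.514,.02,-.22]); print(r.x,np.degrees(r.x[2]),np.round(r.fun.reshape(-1,2),1)[-3:].tolist())
    p=r.x
    for nm,uv,z in [('ring',(232,126.5),.186),('adj',(283,235),.205),('tab',(284,333),.08)]:
        w=ray('wrist',uv,z,C['wrist']); d=w[:2]-p[:2]; c,s=np.cos(p[2]),np.sin(p[2]); l=np.array([c*d[0]+s*d[1],-s*d[0]+c*d[1]])
        print(nm,np.round(w,4),np.round(l*1e3,1),np.linalg.norm(l),np.degrees(np.arctan2(l[1],l[0])))
E
python3 fit2.py
```

```text
[ 0.51605137  0.01865093 -0.22443083] -12.858939509671467 [[-1.8, -1.6], [1.9, 0.2], [0.0, 1.5]]
ring [0.5204 0.1053 0.186 ] [-15.   85.4] 0.08672691410296081 99.98957758511379
adj [0.5516 0.0312 0.205 ] [31.9 20.1] 0.03772322033448405 32.23128500066945
tab [ 0.5603 -0.1521  0.08  ] [  81.1 -156.6] 0.1763504115607694 -62.613473886814
[ 0.51577256  0.01898083 -0.22517688] -12.901685120709633 [[-2.0, -2.0], [1.7, 0.0], [-0.4, 1.1]]
ring [0.5204 0.1053 0.186 ] [-14.8  85.1] 0.08641188740126371 99.83673670034011
adj [0.5516 0.0312 0.205 ] [32.2 19.9] 0.03787896869296799 31.66337197463106
tab [ 0.5603 -0.1521  0.08  ] [  81.6 -156.8] 0.17673980259468366 -62.51005971398073
```

carry_out(series="-0.2 0.9 0 0 0.3; -0.34 1.7 0 0 0.3; -0.34 1.82 -0.3 0 0.3; -0.34 1.82 -1 0 0.3; -0.34 1.82 -1.8 0 0.3; -0.34 1.82 -2.6 0 0.3; -0.34 1.82 -3.3 0 0.3; -0.34 1.82 -3.65 0 0.3; -0.34 1.82 -3.65 0 0.3")

```text
time: 3.67
tcp_pos: [0.5179, 0.1015, 0.228]
tcp_rot: [[0.057, 0.998, -0.005], [0.998, -0.057, -0.002], [-0.002, -0.005, -1.0]]
force: [-0.1, -0.2, 0.6]
gripper_width: 0.0257
```

```bash
python3 - <<'E'
from h import *
o=observe();print(o['time'],o['tcp_pos'],o['force'],o['gripper_width'],o['tcp_rot'][:,1])
save('wrist','wrist2.png');save('side','side2.png')
a=cv2.imread('pics/side2.png')[145:280,185:355]; cv2.imwrite('pics/side2c.png',cv2.resize(a,None,fx=4.4,fy=4.4,interpolation=cv2.INTER_CUBIC))
E
```

```text
3.6667 [0.51791567 0.1014915  0.22799167] [-0.06608414 -0.22296794  0.59238035] 0.025650164049647338 [ 0.99834969 -0.05719943 -0.0051108 ]
```

View pics/wrist2.png

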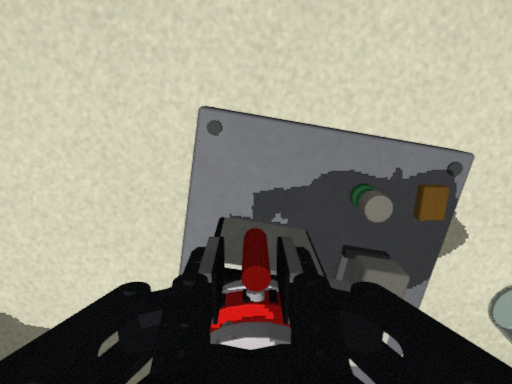

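View pics/side2c.png

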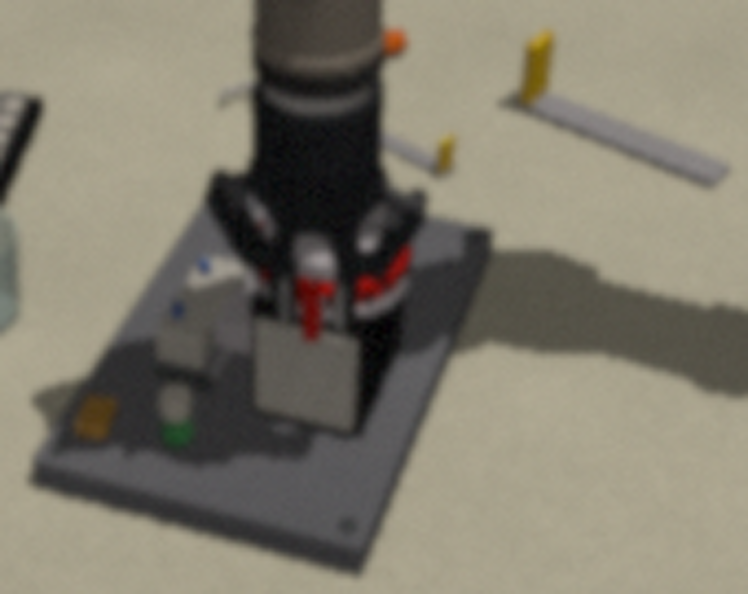

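```bash
cat > arc.py <<'E'
import sys,numpy as np
from plant import observe
# r, angles list(world deg), ztarget ; turn follows angle+90 for jaw axis
ax=np.array([0.5155,0.019])
def arc(r,angs,z,ops=.3):
    o=observe(); p=o['tcp_pos']; R=o['tcp_rot']; az=np.degrees(np.arctan2(R[1,1],R[0,1]))
    rows=[]
    for a in angs:
        t=np.radians(a); q=ax+r*np.array([np.cos(t),np.sin(t)])
        d=(a+90-az+90)%180-90
        rows.append("%.2f %.2f %.2f %.2f %.2f"%((q[0]-p[0])/.03,(q[1]-p[1])/.03,(z-p[2])/.03,d/6,ops))
    return rows
E
python3 - <<'E'
from arc import *
o=observe();print(o['tcp_pos'])
for a in range(90,158,5): print(a,arc(.085,[a],.23)[0])
E
```

```text
[0.5198403  0.10252898 0.23117639]
90 -0.14 0.05 -0.04 0.55 0.30
95 -0.39 0.04 -0.04 1.38 0.30
100 -0.64 0.01 -0.04 2.21 0.30
105 -0.88 -0.05 -0.04 3.05 0.30
110 -1.11 -0.12 -0.04 3.88 0.30
115 -1.34 -0.22 -0.04 4.71 0.30
120 -1.56 -0.33 -0.04 5.55 0.30
125 -1.77 -0.46 -0.04 6.38 0.30
130 -1.97 -0.61 -0.04 7.21 0.30
135 -2.15 -0.78 -0.04 8.05 0.30
140 -2.32 -0.96 -0.04 8.88 0.30
145 -2.47 -1.16 -0.04 9.71 0.30
150 -2.60 -1.37 -0.04 10.55 0.30
155 -2.71 -1.59 -0.04 11.38 0.30
```

carry_out(series="-0.15 0.05 0 0.5 0.3; -0.4 0.04 0 1.4 0.3; -0.64 0.01 0 2.2 0.3; -0.88 -0.05 0 3.05 0.3; -1.11 -0.12 0 3.9 0.3; -1.34 -0.22 0 4.7 0.3; -1.56 -0.33 0 5.55 0.3; -1.77 -0.46 0 6.4 0.3; -1.97 -0.61 0 7.2 0.3; -2.15 -0.78 0 8.05 0.3; -2.32 -0.96 0 8.9 0.3; -2.47 -1.16 0 9.7 0.3; -2.55 -1.28 0 10.2 0.3")

```text
time: 4.85
tcp_pos: [0.4455, 0.0662, 0.2336]
tcp_rot: [[-0.85, 0.527, 0.009], [0.527, 0.85, 0.005], [-0.005, 0.008, -1.0]]
force: [3.1, 4.2, -2.9]
gripper_width: 0.0257
```

```bash
cat > st.py <<'E'
from arc import *
o=observe();d=o['tcp_pos'][:2]-ax
print(o['time'],o['tcp_pos'].round(4),'r',np.hypot(*d).round(4),'ang',np.degrees(np.arctan2(d[1],d[0])).round(2),'F',o['force'].round(1),'w',o['gripper_width'].round(4),'az',np.degrees(np.arctan2(o['tcp_rot'][1,1],o['tcp_rot'][0,1])).round(1))
E
python3 st.py; python3 - <<'E'
from arc import *
for a in (146,148,150,152,154,155,156,158): print(a,arc(.085,[a],.23)[0])
E
```

```text
146 -0.02 0.01 -0.12 -0.37 0.30
148 -0.07 -0.07 -0.12 -0.03 0.30
150 -0.12 -0.16 -0.12 0.30 0.30
152 -0.17 -0.24 -0.12 0.63 0.30
154 -0.21 -0.33 -0.12 0.97 0.30
155 -0.23 -0.38 -0.12 1.13 0.30
156 -0.25 -0.42 -0.12 1.30 0.30
158 -0.29 -0.51 -0.12 1.63 0.30Traceback (most recent call last):
  File "st.py", line 3, in <module>
    print(o['time'],o['tcp_pos'].round(4),'r',np.hypot(*d).round(4),'ang',np.degrees(np.arctan2(d[1],d[0])).round(2),'F',o['force'].round(1),'w',o['gripper_width'].round(4),'az',np.degrees(np.arctan2(o['tcp_rot'][1,1],o['tcp_rot'][0,1])).round(1))
                                                                                                                                                 ^^^^^^^^^^^^^^^^^^^^^^^^
AttributeError: 'float' object has no attribute 'round'
```

carry_out(series="-0.07 -0.07 -0.1 0 0.3; -0.12 -0.16 -0.1 0.3 0.3; -0.17 -0.24 -0.1 0.6 0.3; -0.21 -0.33 -0.1 0.97 0.3; -0.23 -0.38 -0.1 1.1 0.3; -0.23 -0.38 -0.1 1.1 0.3")

```text
time: 5.35
tcp_pos: [0.4406, 0.0572, 0.2329]
tcp_rot: [[-0.905, 0.426, 0.015], [0.426, 0.905, 0.009], [-0.01, 0.014, -1.0]]
force: [1.2, 5.6, 2.2]
gripper_width: 0.0259
```

```bash
sed -i "s/o\['gripper_width'\].round(4)/round(o['gripper_width'],4)/" st.py; python3 st.py; python3 - <<'E'
from h import *
save('wrist','wrist3.png')
from arc import *
for a in (154,156,158,160): print(a,arc(.085,[a],.23)[0])
E
```

```text
5.35 [0.4406 0.0572 0.2329] r 0.0841 ang 153.0 F [1.2 5.6 2.2] w 0.0259 az 64.8
154 -0.05 -0.03 -0.09 -0.13 0.30
156 -0.09 -0.12 -0.09 0.20 0.30
158 -0.13 -0.21 -0.09 0.53 0.30
160 -0.16 -0.30 -0.09 0.87 0.30
```

View pics/wrist3.png

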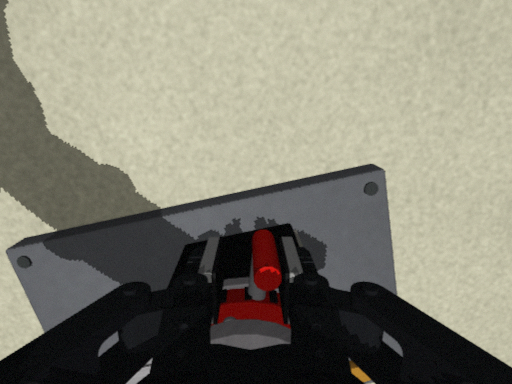

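carry_out(series="-0.07 -0.07 0 0.1 0.3; -0.1 -0.14 0 0.3 0.3; -0.12 -0.19 0 0.5 0.3; -0.12 -0.19 0 0.5 0.3; -0.12 -0.19 0 0.5 0.3")

```text
time: 5.82
tcp_pos: [0.4393, 0.055, 0.2346]
tcp_rot: [[-0.926, 0.377, 0.022], [0.377, 0.926, 0.015], [-0.015, 0.022, -1.0]]
force: [3.6, 8.2, -3.1]
gripper_width: 0.0253
```

```bash
python3 st.py; python3 - <<'E'
from arc import *
for a in (145,146,148,149,150,152): print(a,arc(.085,[a],.23)[0])
E
```

```text
5.8167 [0.4393 0.055  0.2346] r 0.0843 ang 154.69 F [ 3.6  8.2 -3.1] w 0.0253 az 67.9
145 0.22 0.42 -0.15 -2.14 0.30
146 0.19 0.38 -0.15 -1.98 0.30
148 0.14 0.30 -0.15 -1.64 0.30
149 0.11 0.26 -0.15 -1.48 0.30
150 0.09 0.22 -0.15 -1.31 0.30
152 0.04 0.13 -0.15 -0.98 0.30
```

carry_out(series="0.09 0.22 0 -0.8 0.3; 0.09 0.22 0 -1.3 0.3; 0.09 0.22 0.7 -1.3 0.3; 0.09 0.22 1.7 -1.3 0.3; 0.09 0.22 2.5 -1.3 0.3; 0.5 -0.5 2.5 -0.8 0.3; 1.1 -1.6 2.5 -0.2 0.3; 1.7 -2.7 2.5 0.4 0.3; 2.3 -3.8 2.5 0.9 0.3; 2.9 -4.9 2.5 1.3 0.3; 3.4 -5.9 2.5 1.55 0.3; 3.9 -6.9 2.3 1.55 0.3; 4.2 -7.5 1.8 1.55 0.3; 4.31 -7.69 1.5 1.55 0.3; 4.31 -7.69 1.5 1.55 0.3; 4.31 -7.69 1.5 1.55 0.3")

```text
time: 7.15
tcp_pos: [0.568, -0.1745, 0.2793]
tcp_rot: [[-0.975, 0.222, 0.017], [0.222, 0.975, 0.02], [-0.013, 0.023, -1.0]]
force: [0.1, 0.8, 0.6]
gripper_width: 0.0256
```

```bash
python3 st.py; python3 - <<'E'
from h import *
np.save('w4.npy',camera_params('wrist'),allow_pickle=True)
save('wrist','wrist4.png');save('top','top4.png')
a=cv2.imread('pics/top4.png')[125:240,195:335]; cv2.imwrite('pics/top4c.png',cv2.resize(a,None,fx=5.5,fy=5.1,interpolation=cv2.INTER_CUBIC))
E
```

```text
7.15 [ 0.568  -0.1745  0.2793] r 0.2005 ang -74.82 F [0.1 0.8 0.6] w 0.0256 az 77.2
```

View pics/wrist4.png

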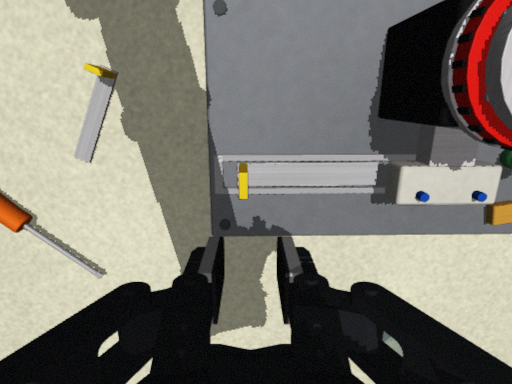

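View pics/top4c.png

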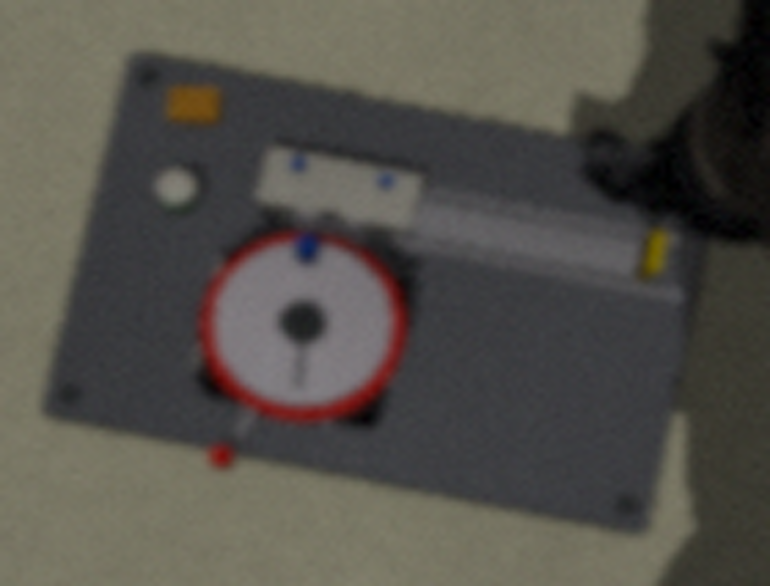

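```bash
python3 - <<'E'
from h import *
im=cv2.imread('pics/wrist4.png')[130:260,190:400]; cv2.imwrite('pics/w4c.png',cv2.resize(im,None,fx=3.6,fy=3.6,interpolation=cv2.INTER_CUBIC))
c=np.load('w4.npy',allow_pickle=True).item()
ax=np.array([.5155,.019]);t=np.radians(-12.85);u=np.array([np.cos(t),np.sin(t)]);v=np.array([-u[1],u[0]])
print('cam',-np.array(c['R']).T@c['t'])
for n,uv,z in [('tabtop',(243,198),.08),('tabtopL',(238,190),.08),('tabR',(248,190),.08),('rail end up',(219,158),.034),('rail dn',(224,192),.034),('cornerbase',(212,237),.030),('bar L dn',(399,205),.082),('bar R dn',(501,205),.082)]:
    w=ray('wrist',uv,z,c); d=w[:2]-ax; print(n,w.round(4),(d@u*1e3).round(1),(d@v*1e3).round(1))
E
```

```text
cam [ 0.49800904 -0.16106859  0.34927102]
tabtop [ 0.5788 -0.1795  0.08  ] 105.9 -179.4
tabtopL [ 0.5707 -0.182   0.08  ] 98.6 -183.7
tabR [ 0.5727 -0.1735  0.08  ] 98.6 -175.0
rail end up [ 0.5468 -0.1963  0.034 ] 78.4 -202.9
rail dn [ 0.5819 -0.2001  0.034 ] 113.5 -198.8
cornerbase [ 0.6291 -0.2256  0.03  ] 165.1 -213.2
bar L dn [ 0.6165 -0.0458  0.082 ] 112.9 -40.7
bar R dn [0.6378 0.0443 0.082 ] 113.6 51.9
```

View pics/w4c.png

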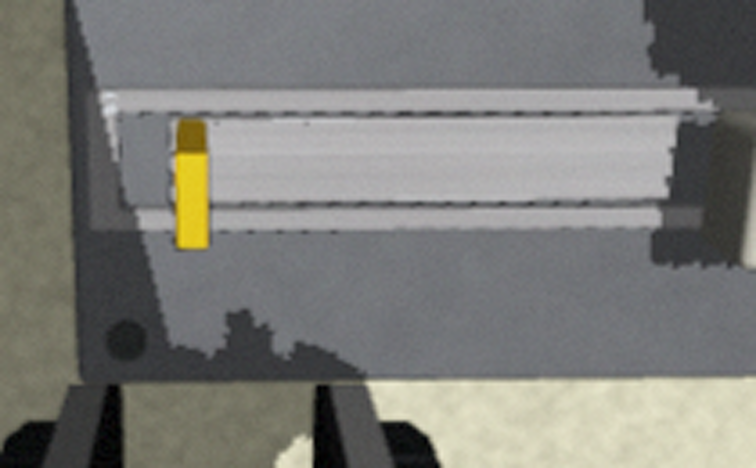

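carry_out(series="0 -0.1 -0.4 0 0.3; 0 -0.1 -1.3 0 0.3; 0 -0.1 -2.3 0 0.3; 0 -0.1 -3.3 0 0.3; 0 -0.1 -4.2 0 0.3; 0 -0.1 -4.9 0 0.3; 0 -0.1 -5.3 0 0.3; 0 -0.1 -5.5 0 0.3; 0 -0.1 -5.5 0 0.3; 0 -0.1 -5.5 0 0.3")

```text
time: 8.08
tcp_pos: [0.5694, -0.1757, 0.1171]
tcp_rot: [[-0.976, 0.218, 0.022], [0.219, 0.976, 0.019], [-0.018, 0.023, -1.0]]
force: [0.5, 0.1, 0.6]
gripper_width: 0.0256
```

```bash
python3 st.py; python3 - <<'E'
from h import *
save('wrist','wrist5.png');save('side','side5.png')
a=cv2.imread('pics/side5.png')[125:280,185:355]; cv2.imwrite('pics/side5c.png',cv2.resize(a,None,fx=3.8,fy=3.8,interpolation=cv2.INTER_CUBIC))
E
```

```text
8.0833 [ 0.5694 -0.1757  0.1171] r 0.2021 ang -74.52 F [0.5 0.1 0.6] w 0.0256 az 77.4
```

View pics/wrist5.png

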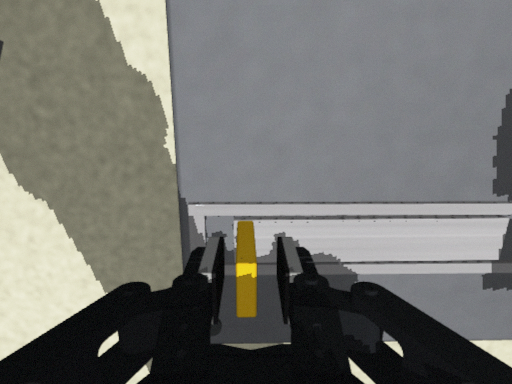

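View pics/side5c.png

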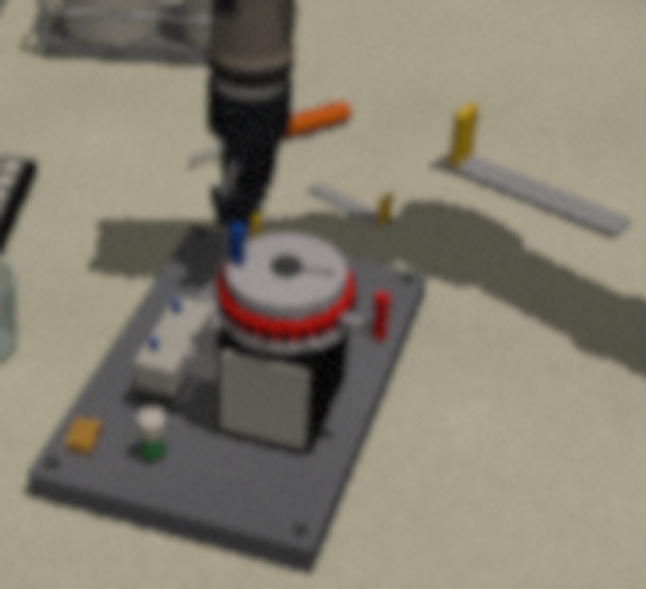

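carry_out(series="0.02 0.1 -0.05 0 0.3; 0.07 0.3 -0.05 0 0.3; 0.13 0.58 -0.05 0 0.3; 0.2 0.88 -0.05 0 0.3; 0.27 1.18 -0.05 0 0.3; 0.34 1.48 -0.05 0 0.3; 0.41 1.78 -0.05 0 0.3; 0.47 2.08 -0.05 0 0.3; 0.53 2.34 -0.05 0 0.3; 0.58 2.53 -0.05 0 0.3; 0.6 2.63 -0.05 0 0.3; 0.6 2.63 -0.05 0 0.3; 0.6 2.63 -0.05 0 0.3")

```text
time: 9.27
tcp_pos: [0.5878, -0.0969, 0.116]
tcp_rot: [[-0.976, 0.219, 0.023], [0.219, 0.976, 0.019], [-0.019, 0.023, -1.0]]
force: [-0.4, -0.3, 0.2]
gripper_width: 0.0257
```

```bash
python3 st.py; python3 - <<'E'
from h import *
o=observe();ax=np.array([.5155,.019]);t=np.radians(-12.85);u=np.array([np.cos(t),np.sin(t)]);v=np.array([-u[1],u[0]]);d=o['tcp_pos'][:2]-ax;print(d@u,d@v)
np.save('w6.npy',camera_params('wrist'),allow_pickle=True)
save('wrist','wrist6.png')
E
```

```text
9.2667 [ 0.5878 -0.0969  0.116 ] r 0.1366 ang -58.03 F [-0.4 -0.3  0.2] w 0.0257 az 77.4
0.0962875663541069 -0.09690166418093848
```

View pics/wrist6.png

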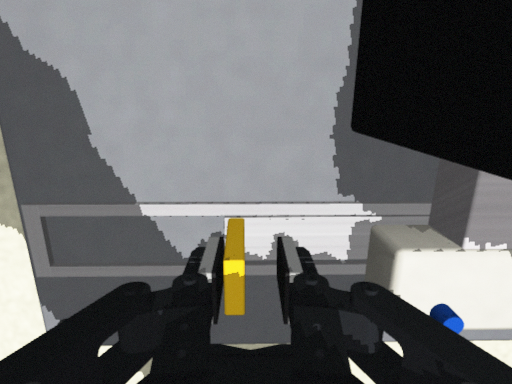

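carry_out(series="-0.03 -0.15 0 0 0.3; -0.03 -0.15 0.3 0 0.3; -0.03 -0.15 1.2 0 0.3; -0.03 -0.15 2.4 0 0.3; -0.03 -0.15 3.6 0 0.3; -0.03 -0.15 4.8 0 0.3; -0.03 -0.15 5.8 0 0.3; -0.1 0.1 6.4 0.2 0.3; -0.3 0.9 6.5 0.5 0.3; -0.6 1.9 6.5 0.8 0.3; -0.9 2.8 6.5 1.1 0.3; -1.1 3.5 6.5 1.1 0.3; -1.15 3.73 6.5 1.1 0.3; -1.15 3.73 6.5 1.1 0.3; -1.15 3.73 6.5 1.1 0.3")

```text
time: 10.57
tcp_pos: [0.5533, 0.0137, 0.3107]
tcp_rot: [[-0.994, 0.106, 0.021], [0.106, 0.994, 0.019], [-0.019, 0.021, -1.0]]
force: [-0.7, -0.4, -0.5]
gripper_width: 0.0257
```

```bash
python3 st.py; python3 - <<'E'
from h import *
np.save('w7.npy',camera_params('wrist'),allow_pickle=True)
save('wrist','wrist7.png'); save('top','top7.png')
print([ (d['p'],d['at']) for d in pinpoint('wrist','adjuster_pin')])
E
```

```text
10.5667 [0.5533 0.0137 0.3107] r 0.0382 ang -8.03 F [-0.7 -0.4 -0.5] w 0.0257 az 83.9
[(0.97, [226.4, 255.3]), (0.26, [9.7, 310.9])]
```

View pics/wrist7.png

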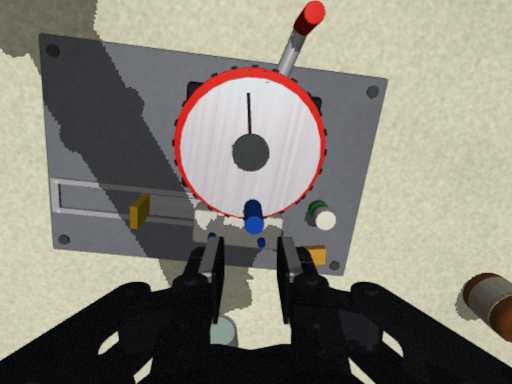

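```bash
python3 - <<'E'
from h import *
c=np.load('w7.npy',allow_pickle=True).item()
ax=np.array([.5155,.019])
for uv,z in [((254,224),.205),((254.5,226.4),.205),((251,152),.174),((314,14),.186)]:
    w=ray('wrist',uv,z,c);d=w[:2]-ax;print(w.round(4),np.hypot(*d).round(4),np.degrees(np.arctan2(d[1],d[0])).round(1))
R=np.array(c['R'])
E
```

```text
[0.5532 0.0174 0.205 ] 0.0377 -2.4
[0.5547 0.0175 0.205 ] 0.0392 -2.1
[0.5158 0.0204 0.174 ] 0.0014 78.9
[0.4429 0.0622 0.186 ] 0.0845 149.2
```

carry_out(series="-0.04 0.05 -0.4 0 0.3; -0.04 0.05 -1.1 0 0.3; -0.04 0.05 -1.7 0 0.3; -0.04 0.05 -2 0 0.3; -0.04 0.05 -2 0 0.3; -0.04 0.05 -2 0 0.3")

```text
time: 11.22
tcp_pos: [0.5528, 0.0127, 0.2504]
tcp_rot: [[-0.994, 0.111, 0.02], [0.111, 0.994, 0.02], [-0.018, 0.022, -1.0]]
force: [0.2, 0.5, -0.1]
gripper_width: 0.0258
```

```bash
python3 st.py; python3 - <<'E'
from h import *
save('wrist','wrist8.png')
from arc import *
import arc as A
o=observe(); A.ax=np.array([.5156,.0195])-np.array(o['tcp_rot'])[:2,2]*.068
for a in list(range(-10,-86,-6)): print(a,arc(.038,[a],.25)[0])
E
```

```text
11.2167 [0.5528 0.0127 0.2504] r 0.0379 ang -9.56 F [ 0.2  0.5 -0.1] w 0.0258 az 83.6
-10 -0.06 -0.06 -0.04 -0.61 0.30
-16 -0.09 -0.18 -0.04 -1.61 0.30
-22 -0.13 -0.31 -0.04 -2.61 0.30
-28 -0.19 -0.43 -0.04 -3.61 0.30
-34 -0.25 -0.54 -0.04 -4.61 0.30
-40 -0.33 -0.65 -0.04 -5.61 0.30
-46 -0.43 -0.75 -0.04 -6.61 0.30
-52 -0.53 -0.83 -0.04 -7.61 0.30
-58 -0.63 -0.91 -0.04 -8.61 0.30
-64 -0.75 -0.97 -0.04 -9.61 0.30
-70 -0.87 -1.03 -0.04 -10.61 0.30
-76 -1.00 -1.06 -0.04 -11.61 0.30
-82 -1.13 -1.09 -0.04 -12.61 0.30
```

View pics/wrist8.png

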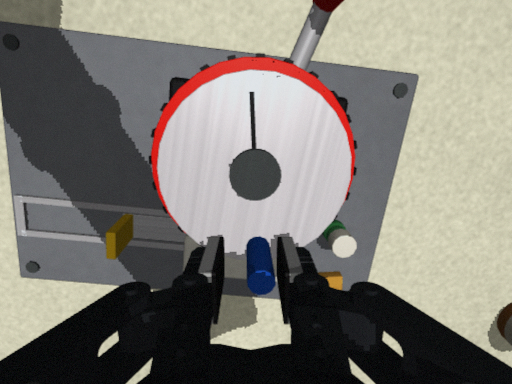

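carry_out(series="-0.05 -0.06 0 -0.6 0.3; -0.07 -0.12 0 -1.1 0.3; -0.1 -0.2 0 -1.8 0.3; -0.13 -0.31 0 -2.6 0.3; -0.19 -0.43 0 -3.6 0.3; -0.25 -0.54 0 -4.6 0.3; -0.33 -0.65 0 -5.6 0.3; -0.43 -0.75 0 -6.6 0.3; -0.53 -0.83 0 -7.6 0.3; -0.63 -0.91 0 -8.6 0.3; -0.75 -0.97 0 -9.6 0.3; -0.81 -1 0 -10.1 0.3; -0.81 -1 0 -10.1 0.3")

```text
time: 12.35
tcp_pos: [0.5297, -0.0166, 0.2529]
tcp_rot: [[-0.391, 0.92, 0.032], [0.92, 0.391, -0.01], [-0.021, 0.025, -0.999]]
force: [-0.2, -0.0, -0.8]
gripper_width: 0.0254
```

```bash
python3 st.py; python3 - <<'E'
from h import *
np.save('w9.npy',camera_params('wrist'),allow_pickle=True)
save('wrist','wrist9.png')
from arc import *
import arc as A
o=observe(); A.ax=np.array([.5156,.0195])-np.array(o['tcp_rot'])[:2,2]*.068;print(np.array(o['tcp_rot'])[:2,2]*.068)
d=o['tcp_pos'][:2]-A.ax; print(np.degrees(np.arctan2(d[1],d[0])))
for a in list(range(-70,-96,-3)): print(a,arc(.038,[a],.25)[0])
E
```

```text
12.35 [ 0.5297 -0.0166  0.2529] r 0.0383 ang -68.29 F [-0.2 -0.  -0.8] w 0.0254 az 23.0
[ 0.00212178 -0.0006432 ]
-66.17303095930606
-70 -0.11 0.03 -0.09 -0.52 0.30
-73 -0.17 0.01 -0.09 -1.02 0.30
-76 -0.23 -0.00 -0.09 -1.52 0.30
-79 -0.30 -0.02 -0.09 -2.02 0.30
-82 -0.36 -0.03 -0.09 -2.52 0.30
-85 -0.43 -0.04 -0.09 -3.02 0.30
-88 -0.50 -0.04 -0.09 -3.52 0.30
-91 -0.56 -0.04 -0.09 -4.02 0.30
-94 -0.63 -0.04 -0.09 -4.52 0.30
```

View pics/wrist9.png

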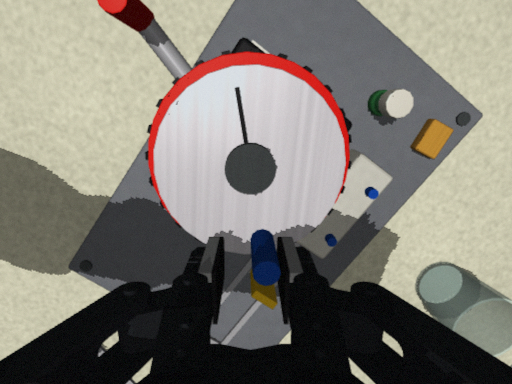

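carry_out(series="-0.11 0.03 0 -0.5 0.3; -0.17 0.01 0 -1 0.3; -0.23 0 0 -1.5 0.3; -0.27 -0.01 0 -1.8 0.3; -0.27 -0.01 0 -1.8 0.3; -0.27 -0.01 0 -1.8 0.3")

```text
time: 12.9
tcp_pos: [0.5223, -0.0167, 0.2535]
tcp_rot: [[-0.215, 0.976, 0.031], [0.976, 0.215, -0.015], [-0.021, 0.027, -0.999]]
force: [1.5, 0.7, 1.4]
gripper_width: 0.026
```

```bash
cat > adj.py <<'E'
from arc import *
import arc as A
o=observe(); A.ax=np.array([.5156,.0195])-np.array(o['tcp_rot'])[:2,2]*.068
d=o['tcp_pos'][:2]-A.ax; print('toolang',np.degrees(np.arctan2(d[1],d[0])),np.hypot(*d))
u=np.array([d[1],-d[0]])/np.hypot(*d); print('F resisting tangential',-o['force'][:2]@u)
for a in list(range(-76,-96,-2)): print(a,arc(.038,[a],.25)[0])
E
python3 adj.py
```

```text
toolang -76.67121580009845 0.03830057550290805
F resisting tangential 1.6348081555225382
-76 0.01 0.01 -0.12 0.26 0.30
-78 -0.03 0.00 -0.12 -0.07 0.30
-80 -0.07 -0.01 -0.12 -0.41 0.30
-82 -0.12 -0.01 -0.12 -0.74 0.30
-84 -0.16 -0.02 -0.12 -1.07 0.30
-86 -0.21 -0.02 -0.12 -1.41 0.30
-88 -0.25 -0.02 -0.12 -1.74 0.30
-90 -0.29 -0.02 -0.12 -2.07 0.30
-92 -0.34 -0.02 -0.12 -2.41 0.30
-94 -0.38 -0.02 -0.12 -2.74 0.30
```

carry_out(series="-0.05 0 0 -0.2 0.3; -0.09 -0.01 0 -0.55 0.3; -0.12 -0.01 0 -0.75 0.3; -0.12 -0.01 0 -0.75 0.3; -0.12 -0.01 0 -0.75 0.3")

```text
time: 13.32
tcp_pos: [0.5188, -0.0171, 0.2536]
tcp_rot: [[-0.138, 0.99, 0.03], [0.99, 0.139, -0.018], [-0.021, 0.027, -0.999]]
force: [0.1, -0.2, 0.4]
gripper_width: 0.0256
```

```bash
python3 adj.py
```

```text
toolang -82.15536423588183 0.038106932918888066
F resisting tangential 0.08332354381327722
-76 0.13 0.03 -0.12 1.00 0.30
-78 0.09 0.02 -0.12 0.67 0.30
-80 0.05 0.01 -0.12 0.34 0.30
-82 0.00 0.00 -0.12 0.00 0.30
-84 -0.04 -0.00 -0.12 -0.33 0.30
-86 -0.09 -0.01 -0.12 -0.66 0.30
-88 -0.13 -0.01 -0.12 -1.00 0.30
-90 -0.17 -0.01 -0.12 -1.33 0.30
-92 -0.22 -0.01 -0.12 -1.66 0.30
-94 -0.26 -0.01 -0.12 -2.00 0.30
```

carry_out(series="-0.03 0 0 -0.2 0.3; -0.05 0 0 -0.4 0.3; -0.05 0 0 -0.4 0.3; -0.05 0 0 -0.4 0.3")

```text
time: 13.65
tcp_pos: [0.5175, -0.017, 0.2537]
tcp_rot: [[-0.097, 0.995, 0.03], [0.995, 0.097, -0.019], [-0.021, 0.028, -0.999]]
force: [2.6, -0.2, -0.1]
gripper_width: 0.0256
```

```bash
python3 adj.py|head -2
```

```text
toolang -83.98743241497857 0.03794443762606069
F resisting tangential 2.536343168258849
```

carry_out(series="-0.03 0 0 -0.2 0.3; -0.05 0 0 -0.4 0.3; -0.05 0 0 -0.4 0.3; -0.05 0 0 -0.4 0.3")

```text
time: 13.98
tcp_pos: [0.5166, -0.0167, 0.2537]
tcp_rot: [[-0.055, 0.998, 0.03], [0.998, 0.056, -0.019], [-0.021, 0.029, -0.999]]
force: [4.0, 1.5, -2.5]
gripper_width: 0.0254
```

```bash
python3 adj.py|head -2;python3 - <<'E'
from h import *
np.save('w10.npy',camera_params('wrist'),allow_pickle=True)
save('wrist','wrist10.png')
E
```

```text
toolang -85.40328654070753 0.03766349142783649
F resisting tangential 4.0806038525534944
```

View pics/wrist10.png

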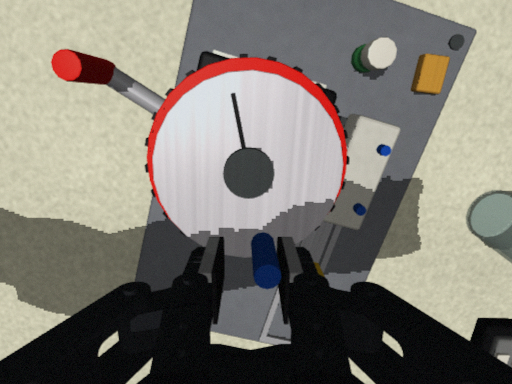

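carry_out(series="-0.02 0 0 -0.2 0.3; -0.04 0 0 -0.2 0.3; -0.04 0 0 -0.2 0.3; -0.04 0 0 -0.2 0.3; -0.04 0 0 -0.2 0.3")

```text
time: 14.45
tcp_pos: [0.5159, -0.0166, 0.2537]
tcp_rot: [[-0.034, 0.999, 0.031], [0.999, 0.034, -0.02], [-0.021, 0.031, -0.999]]
force: [4.7, 1.2, -3.7]
gripper_width: 0.0255
```

```bash
python3 adj.py|head -2
```

```text
toolang -86.31037360935329 0.037545686935680056
F resisting tangential 4.787422128137404
```

```bash
python3 - <<'E'
from h import *
np.save('w11.npy',camera_params('wrist'),allow_pickle=True)
save('wrist','wrist11.png')
for k in (9,10,11,7):
    c=np.load(f'w{k}.npy',allow_pickle=True).item(); im=cv2.imread(f'pics/wrist{k}.png')
    g=im.max(2)
    m=(g<70).astype(np.uint8); m[:60 if k!=7 else 80]=0;
    n,l,s,ce=cv2.connectedComponentsWithStats(m[:235])
    # component containing hub
    hub=l[{7:152,9:168,10:172,11:172}[k],{7:251,9:250,10:248,11:247}[k]]
    ys,xs=np.nonzero(l==hub); 
    # hub centre from wide rows
    w=np.bincount(ys); rows=[y for y in np.unique(ys) if w[y]<9]; wid=[y for y in np.unique(ys) if w[y]>=12]
    A=np.array([ray('wrist',(xs[ys==y].mean(),y),.172,c)[:2] for y in rows])
    cen=A.mean(0);_,_,V=np.linalg.svd(A-cen); ang=np.degrees(np.arctan2(V[0][1],V[0][0]))%180
    hb=ray('wrist',(np.mean([xs[ys==y].mean() for y in wid]),np.mean([wid[0],wid[-1]])),.176,c)
    print(k,len(rows),ang,hb.round(4))
E
```

```text
9 56 121.98142692183819 [0.5155 0.0203 0.176 ]
10 55 102.94273452654672 [0.5157 0.0205 0.176 ]
11 55 101.96945275274959 [0.5157 0.0206 0.176 ]<stdin>:15: RuntimeWarning: Mean of empty slice.
  ret = ret.dtype.type(ret / rcount)
Traceback (most recent call last):
numpy.linalg.LinAlgError: 1-dimensional array given. Array must be at least two-dimensional
```

```bash
python3 - <<'E'
from h import *
im=cv2.imread('pics/wrist11.png'); cv2.imwrite('pics/w11c.png',cv2.resize(im[20:320,30:430],None,fx=2,fy=2,interpolation=cv2.INTER_CUBIC))
E
```

```text
(no output)
```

View pics/w11c.png

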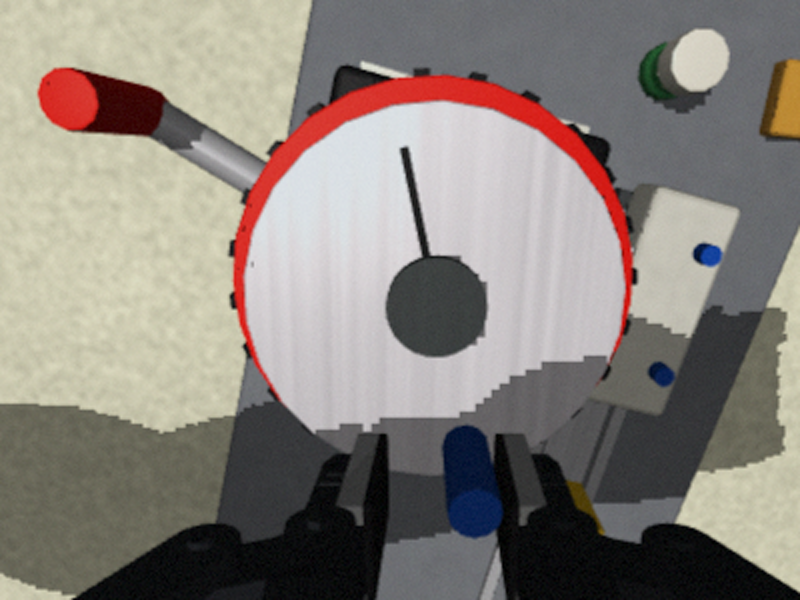

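```bash
python3 - <<'E'
from h import *
c=np.load('w11.npy',allow_pickle=True).item()
h=ray('wrist',(248,172.5),.174,c);print(h)
for n,uv,z in [('ring',(64.5,70),.186),('adj',(266.5,275.5),.205)]:
    w=ray('wrist',uv,z,c);d=(w-h)[:2];print(n,w.round(4),np.hypot(*d),np.degrees(np.arctan2(d[1],d[0])))
# channel/head bar direction in world: bar edges px
f=lambda x,y,z:ray('wrist',(30+x/2,20+y/2),z,c)[:2]
a=f(583,407,.076);b=f(653,185,.076);d=b-a;print('bar dir yaw',np.degrees(np.arctan2(d[1],d[0]))-90)
for zz in (.076,): 
  a=f(660,413,zz);b=f(740,208,zz);d=b-a;print('bar yaw',np.degrees(np.arctan2(d[1],d[0]))-90,np.hypot(*d))
a=f(217,560,.03);b=f(313,0,.03);d=b-a;print('base edge yaw',np.degrees(np.arctan2(d[1],d[0]))-90)
E
```

```text
[0.51584817 0.01989554 0.174     ]
ring [0.442 0.062 0.186] 0.08499910963445215 150.30512184402414
adj [ 0.524 -0.017  0.205] 0.03774683811704699 -77.46195872106803
bar dir yaw -10.989903859464391
bar yaw -12.844332881854854 0.08735605273033162
base edge yaw -12.072975225767223
```

carry_out(series="0.08 0 0 0 0.3; 0.16 0 0 0 0.3; 0.2 0 0 0 0.3; 0.2 0 0 0 0.3")

```text
time: 14.83
tcp_pos: [0.5213, -0.017, 0.2534]
tcp_rot: [[-0.033, 0.999, 0.029], [0.999, 0.034, -0.02], [-0.021, 0.029, -0.999]]
force: [0.3, 0.2, -0.2]
gripper_width: 0.0253
```

```bash
cat > line.py <<'E'
from h import *
import sys
def line(k,new=True):
    if new:
        np.save(f'w{k}.npy',camera_params('wrist'),allow_pickle=True); save('wrist',f'wrist{k}.png')
    c=np.load(f'w{k}.npy',allow_pickle=True).item(); g=cv2.imread(f'pics/wrist{k}.png').max(2)
    m=(g<70).astype(np.uint8); m[:60]=0
    n,l,s,ce=cv2.connectedComponentsWithStats(m[:235])
    # hub component: area ~2000 near column 248
    best=min(range(1,n),key=lambda i:abs(s[i,4]-2050)+5*abs(ce[i][0]-247)); ys,xs=np.nonzero(l==best)
    w=np.bincount(ys); rows=[y for y in np.unique(ys) if w[y]<9 and y<140]
    A=np.array([ray('wrist',(xs[ys==y].mean(),y),.172,c)[:2] for y in rows])
    cen=A.mean(0);V=np.linalg.svd(A-cen)[2]; a=np.degrees(np.arctan2(V[0][1],V[0][0]))%180
    print(k,len(rows),s[best,4],'pin world ang',a-180,'value',np.radians(a-180+142.85))
for k in (9,10,11): line(k,False)
line(sys.argv[1])
E
python3 st.py; python3 line.py 12
```

```text
14.8333 [ 0.5213 -0.017   0.2534] r 0.0365 ang -80.78 F [ 0.3  0.2 -0.2] w 0.0253 az 1.9
9 52 2130 pin world ang -57.87724072775566 value 1.4830544238052044
10 46 2071 pin world ang -75.95819138523134 value 1.1674823029416201
11 46 2071 pin world ang -76.7666491553046 value 1.1533720529905105
12 47 2082 pin world ang -74.28929790517633 value 1.1966099890336466
```

View pics/wrist12.png

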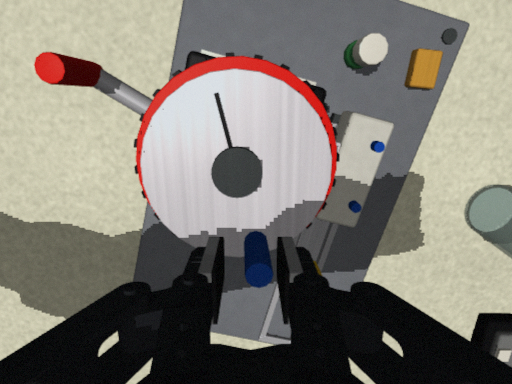

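carry_out(series="0 0 0.4 0 0.3; 0 0 1.2 0.4 0.3; 0 0 1.9 1.3 0.3; -0.3 0.3 2 2.3 0.3; -0.7 0.7 2 3.3 0.3; -1.1 1.1 2 4.3 0.3; -1.5 1.5 2 5.3 0.3; -1.9 1.9 2 6.3 0.3; -2.3 2.2 2 7.3 0.3; -2.55 2.45 2 8.3 0.3; -2.69 2.6 2 9.2 0.3; -2.69 2.6 2 9.7 0.3; -2.69 2.6 1.9 9.7 0.3; -2.69 2.6 1.9 9.7 0.3")

```text
time: 16.05
tcp_pos: [0.4401, 0.0607, 0.3099]
tcp_rot: [[-0.866, 0.499, 0.031], [0.5, 0.866, 0.014], [-0.02, 0.027, -0.999]]
force: [-0.6, 0.1, -0.7]
gripper_width: 0.0257
```

```bash
python3 st.py; python3 - <<'E'
from h import *
np.save('w13.npy',camera_params('wrist'),allow_pickle=True)
save('wrist','wrist13.png')
E
```

```text
16.05 [0.4401 0.0607 0.3099] r 0.0862 ang 151.05 F [-0.6  0.1 -0.7] w 0.0257 az 60.0
```

View pics/wrist13.png

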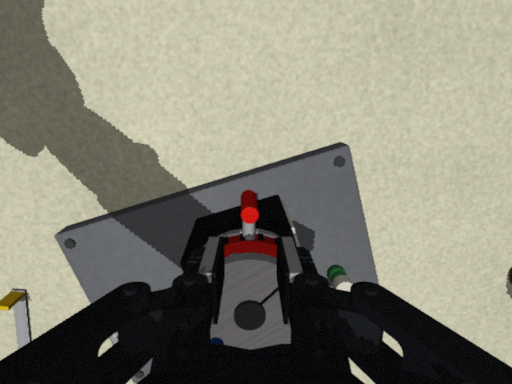

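carry_out(series="0 0 -0.5 0 0.3; 0 0 -1.3 0 0.3; 0 0 -2 0 0.3; 0 0 -2.5 0 0.3; 0 0 -2.6 0 0.3; 0 0 -2.6 0 0.3")

```text
time: 16.6
tcp_pos: [0.4396, 0.0603, 0.2311]
tcp_rot: [[-0.866, 0.5, 0.028], [0.501, 0.866, 0.014], [-0.018, 0.026, -0.999]]
force: [-0.5, -0.8, 1.1]
gripper_width: 0.0256
```

```bash
python3 st.py; cat > rng.py <<'E'
from arc import *
import arc as A,sys
o=observe(); A.ax=np.array([.5157,.020])-np.array(o['tcp_rot'])[:2,2]*.068
d=o['tcp_pos'][:2]-A.ax; print('toolang',np.degrees(np.arctan2(d[1],d[0])),np.hypot(*d))
u=np.array([d[1],-d[0]])/np.hypot(*d); print('F resisting CW',-o['force'][:2]@u)
for a in np.arange(*map(float,sys.argv[1:])): print(a,arc(.085,[a],.231)[0])
E
python3 rng.py 145 75 -5
```

```text
16.6 [0.4396 0.0603 0.2311] r 0.0864 ang 151.44 F [-0.5 -0.8  1.1] w 0.0256 az 60.0
toolang 150.90917334903685 0.08486024327786063
F resisting CW 0.9233200350300362
145.0 0.15 0.25 -0.00 -0.83 0.30
140.0 0.30 0.45 -0.00 -1.66 0.30
135.0 0.47 0.63 -0.00 -2.50 0.30
130.0 0.65 0.80 -0.00 -3.33 0.30
125.0 0.85 0.95 -0.00 -4.16 0.30
120.0 1.06 1.08 -0.00 -5.00 0.30
115.0 1.27 1.19 -0.00 -5.83 0.30
110.0 1.50 1.29 -0.00 -6.66 0.30
105.0 1.74 1.36 -0.00 -7.50 0.30
100.0 1.98 1.41 -0.00 -8.33 0.30
95.0 2.22 1.45 -0.00 -9.16 0.30
90.0 2.47 1.46 -0.00 -10.00 0.30
85.0 2.72 1.45 -0.00 -10.83 0.30
80.0 2.96 1.41 -0.00 -11.66 0.30
```

carry_out(series="0.08 0.12 0 -0.4 0.3; 0.15 0.25 0 -0.8 0.3; 0.3 0.45 0 -1.7 0.3; 0.47 0.63 0 -2.5 0.3; 0.65 0.8 0 -3.3 0.3; 0.85 0.95 0 -4.2 0.3; 1.06 1.08 0 -5 0.3; 1.27 1.19 0 -5.8 0.3; 1.5 1.29 0 -6.7 0.3; 1.74 1.36 0 -7.5 0.3; 1.98 1.41 0 -8.3 0.3; 2.22 1.45 0 -9.2 0.3; 2.47 1.46 0 -10 0.3; 2.55 1.46 0 -10.3 0.3; 2.55 1.46 0 -10.3 0.3")

```text
time: 17.85
tcp_pos: [0.514, 0.1052, 0.2318]
tcp_rot: [[0.033, 0.999, 0.02], [0.999, -0.033, -0.018], [-0.018, 0.02, -1.0]]
force: [-6.1, 0.3, 2.5]
gripper_width: 0.0255
```

```bash
python3 rng.py 90 76 -1
```

```text
toolang 90.25244406871384 0.08392316762292559
F resisting CW 6.127939529735986
90.0 0.01 0.04 -0.03 0.31 0.30
89.0 0.06 0.04 -0.03 0.14 0.30
88.0 0.11 0.03 -0.03 -0.02 0.30
87.0 0.16 0.03 -0.03 -0.19 0.30
86.0 0.21 0.03 -0.03 -0.36 0.30
85.0 0.26 0.03 -0.03 -0.52 0.30
84.0 0.31 0.02 -0.03 -0.69 0.30
83.0 0.36 0.01 -0.03 -0.86 0.30
82.0 0.41 0.01 -0.03 -1.02 0.30
81.0 0.46 0.00 -0.03 -1.19 0.30
80.0 0.50 -0.01 -0.03 -1.36 0.30
79.0 0.55 -0.02 -0.03 -1.52 0.30
78.0 0.60 -0.03 -0.03 -1.69 0.30
77.0 0.65 -0.04 -0.03 -1.86 0.30
```

carry_out(series="0.11 0.03 0 -0.1 0.3; 0.2 0.03 0 -0.4 0.3; 0.28 0.02 0 -0.6 0.3; 0.36 0.01 0 -0.85 0.3; 0.41 0.01 0 -1 0.3; 0.41 0.01 0 -1 0.3; 0.41 0.01 0 -1 0.3")

```text
time: 18.43
tcp_pos: [0.5228, 0.1051, 0.2317]
tcp_rot: [[0.138, 0.99, 0.008], [0.99, -0.137, -0.022], [-0.021, 0.011, -1.0]]
force: [-7.9, -1.4, 2.5]
gripper_width: 0.0258
```

```bash
python3 rng.py 84 72 -1; python3 - <<'E'
from h import *
np.save('w14.npy',camera_params('wrist'),allow_pickle=True)
save('wrist','wrist14.png')
E
```

```text
toolang 84.74096378915475 0.0839403306725981
F resisting CW 7.6926197860567544
84.0 0.04 0.03 -0.02 0.32 0.30
83.0 0.09 0.03 -0.02 0.15 0.30
82.0 0.14 0.02 -0.02 -0.02 0.30
81.0 0.19 0.01 -0.02 -0.18 0.30
80.0 0.24 0.00 -0.02 -0.35 0.30
79.0 0.28 -0.00 -0.02 -0.52 0.30
78.0 0.33 -0.01 -0.02 -0.68 0.30
77.0 0.38 -0.03 -0.02 -0.85 0.30
76.0 0.43 -0.04 -0.02 -1.02 0.30
75.0 0.48 -0.05 -0.02 -1.18 0.30
74.0 0.52 -0.06 -0.02 -1.35 0.30
73.0 0.57 -0.08 -0.02 -1.52 0.30
```

View pics/wrist14.png

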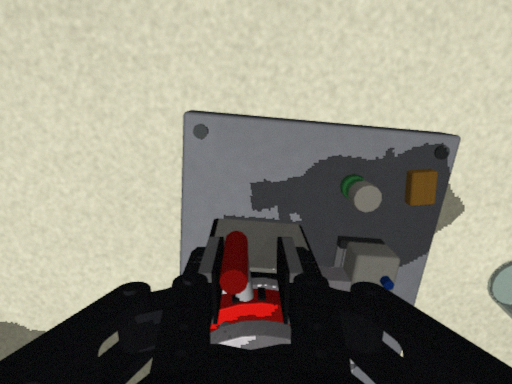

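carry_out(series="0.1 0.03 0 0.1 0.3; 0.19 0.01 0 -0.1 0.3; 0.26 0 0 -0.2 0.3; 0.33 0 0 -0.3 0.3; 0.33 0 0 -0.3 0.3; 0.33 0 0 -0.3 0.3")

```text
time: 18.98
tcp_pos: [0.5275, 0.1052, 0.2315]
tcp_rot: [[0.168, 0.986, -0.006], [0.985, -0.168, -0.025], [-0.026, -0.002, -1.0]]
force: [-12.9, -2.0, 4.8]
gripper_width: 0.0257
```

```bash
python3 rng.py 80 72 -1
```

```text
toolang 82.20494679868536 0.08424439474011707
F resisting CW 12.53314290449767
80.0 0.11 0.01 -0.02 -0.05 0.30
79.0 0.16 -0.00 -0.02 -0.22 0.30
78.0 0.21 -0.01 -0.02 -0.39 0.30
77.0 0.26 -0.02 -0.02 -0.55 0.30
76.0 0.30 -0.03 -0.02 -0.72 0.30
75.0 0.35 -0.05 -0.02 -0.89 0.30
74.0 0.40 -0.06 -0.02 -1.05 0.30
73.0 0.45 -0.07 -0.02 -1.22 0.30
```

carry_out(series="0.15 0 0 0 0.3; 0.3 0 0 -0.1 0.3; 0.42 0 0 -0.2 0.3; 0.42 0 0 -0.2 0.3; 0.42 0 0 -0.2 0.3; 0.42 0 0 -0.2 0.3")

```text
time: 19.48
tcp_pos: [0.5294, 0.1053, 0.2308]
tcp_rot: [[0.186, 0.982, -0.034], [0.982, -0.187, -0.03], [-0.036, -0.028, -0.999]]
force: [-24.5, -2.5, 12.6]
gripper_width: 0.0257
```

```bash
python3 rng.py 90 83 -1;  python3 - <<'E'
from h import *
np.save('w15.npy',camera_params('wrist'),allow_pickle=True)
save('wrist','wrist15.png')
E
```

```text
toolang 82.22977487071451 0.08400353277342908
F resisting CW 23.917331999205942
90.0 -0.38 0.06 0.01 1.80 0.30
89.0 -0.33 0.06 0.01 1.63 0.30
88.0 -0.28 0.06 0.01 1.46 0.30
87.0 -0.23 0.06 0.01 1.30 0.30
86.0 -0.18 0.05 0.01 1.13 0.30
85.0 -0.13 0.05 0.01 0.96 0.30
84.0 -0.08 0.04 0.01 0.80 0.30
```

View pics/wrist15.png

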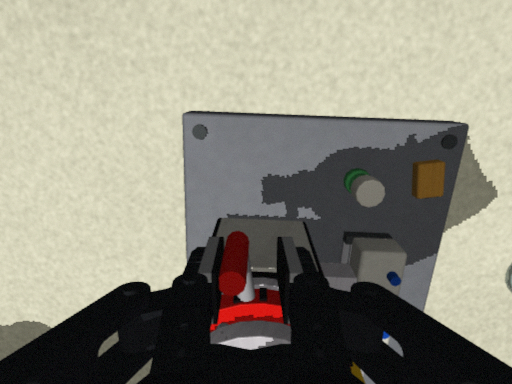

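carry_out(series="-0.12 0.03 0 0.6 0.3; -0.23 0.06 0 1.3 0.3; -0.23 0.06 0.4 1.5 0.3; -0.23 0.06 1.2 2.4 0.3; -0.23 0.06 2.1 3.4 0.3; -0.2 -0.1 2.7 4.5 0.3; 0 -0.8 2.8 5.6 0.3; 0.2 -1.6 2.8 6.7 0.3; 0.4 -2.4 2.8 7.8 0.3; 0.6 -3.2 2.8 8.9 0.3; 0.8 -4 2.8 10 0.3; 1.1 -4.8 2.8 11.1 0.3; 1.4 -5.6 2.8 12.2 0.3; 1.6 -6.3 2.8 13.3 0.3; 1.75 -6.8 2.8 14.3 0.3; 1.8 -7.04 2.5 14.7 0.3; 1.8 -7.04 2 14.7 0.3; 1.8 -7.04 1.7 14.7 0.3; 1.8 -7.04 1.7 14.7 0.3")

```text
time: 21.12
tcp_pos: [0.5825, -0.1062, 0.2805]
tcp_rot: [[-0.975, 0.219, 0.026], [0.218, 0.975, -0.034], [-0.033, -0.028, -0.999]]
force: [-0.2, -0.5, -0.7]
gripper_width: 0.0259
```

```bash
python3 st.py; python3 - <<'E'
from h import *
np.save('w16.npy',camera_params('wrist'),allow_pickle=True)
save('wrist','wrist16.png'); save('side','side16.png')
a=cv2.imread('pics/side16.png')[125:280,185:355]; cv2.imwrite('pics/side16c.png',cv2.resize(a,None,fx=3.8,fy=3.8,interpolation=cv2.INTER_CUBIC))
E
```

```text
21.1167 [ 0.5825 -0.1062  0.2805] r 0.142 ang -61.84 F [-0.2 -0.5 -0.7] w 0.0259 az 77.4
```

View pics/wrist16.png

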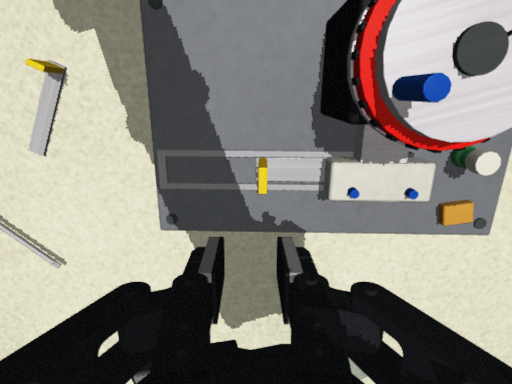

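View pics/side16c.png

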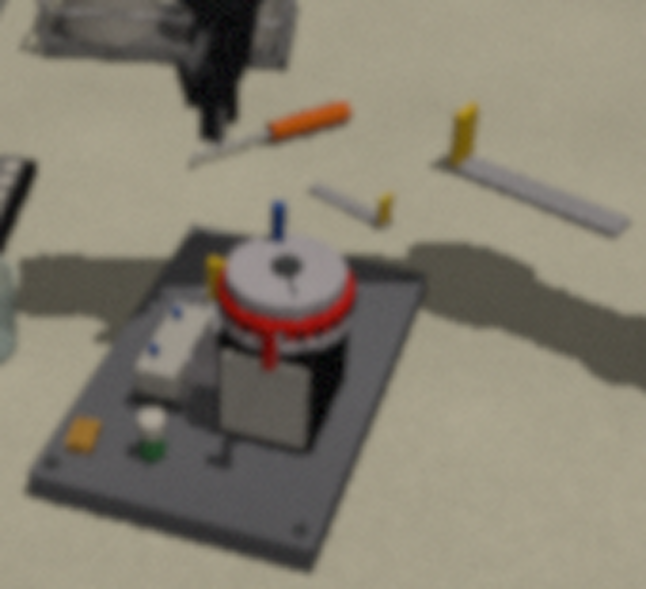

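```bash
python3 - <<'E'
from h import *
c=np.load('w16.npy',allow_pickle=True).item()
ax=np.array([.5155,.019]);t=np.radians(-12.85);u=np.array([np.cos(t),np.sin(t)]);v=np.array([-u[1],u[0]])
for n,uv,z in [('tabtop',(263,192),.08),('rail end',(159,188),.034),('bar L',(329,200),.076),('bar R',(432,201),.076),('corner',(163,230),.03),('tips',None,0)]:
    w=ray('wrist',uv,z,c) if uv else (observe()['tcp_pos']+observe()['tcp_rot'][:,2]*.068)
    d=w[:2]-ax; print(n,w.round(4),(d@u*1e3).round(1),(d@v*1e3).round(1))
E
```

```text
tabtop [ 0.594  -0.1038  0.08  ] 103.8 -102.3
rail end [ 0.5811 -0.2105  0.034 ] 114.9 -209.1
bar L [ 0.615  -0.0479  0.076 ] 111.9 -43.1
bar R [0.635  0.0406 0.076 ] 111.7 47.6
corner [ 0.6287 -0.2223  0.03  ] 164.0 -210.1
tips [ 0.5855 -0.1078  0.2145] 96.5 -108.1
```

carry_out(series="0 0.1 -0.4 0 0.3; 0 0.1 -1.3 0 0.3; 0 0.1 -2.3 0 0.3; 0 0.1 -3.3 0 0.3; 0 0.1 -4.2 0 0.3; 0 0.1 -4.9 0 0.3; 0 0.1 -5.3 0 0.3; 0 0.1 -5.48 0 0.3; 0 0.1 -5.48 0 0.3; 0 0.1 -5.48 0 0.3")

```text
time: 22.05
tcp_pos: [0.5845, -0.102, 0.1192]
tcp_rot: [[-0.976, 0.217, 0.032], [0.216, 0.976, -0.035], [-0.039, -0.027, -0.999]]
force: [-0.1, -0.2, -0.0]
gripper_width: 0.0255
```

```bash
python3 st.py; python3 - <<'E'
from h import *
save('wrist','wrist17.png')
E
```

```text
22.05 [ 0.5845 -0.102   0.1192] r 0.1393 ang -60.32 F [-0.1 -0.2 -0. ] w 0.0255 az 77.5
```

View pics/wrist17.png

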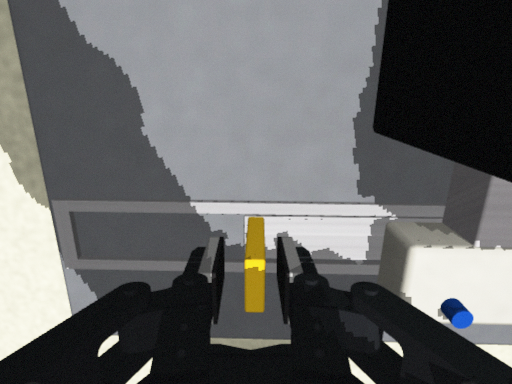

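carry_out(series="-0.03 -0.12 -0.08 0 0.3; -0.06 -0.25 -0.12 0 0.3; -0.09 -0.38 -0.12 0 0.3; -0.12 -0.51 -0.12 0 0.3; -0.15 -0.64 -0.12 0 0.3; -0.18 -0.77 -0.12 0 0.3; -0.21 -0.9 -0.12 0 0.3; -0.24 -1.03 -0.12 0 0.3")

```text
time: 22.77
tcp_pos: [0.5791, -0.131, 0.1175]
tcp_rot: [[-0.976, 0.216, 0.037], [0.215, 0.976, -0.032], [-0.043, -0.023, -0.999]]
force: [1.1, 5.3, 4.1]
gripper_width: 0.026
```

```bash
python3 st.py; python3 - <<'E'
from h import *
save('wrist','wrist18.png')
E
```

```text
22.7667 [ 0.5791 -0.131   0.1175] r 0.163 ang -67.03 F [1.1 5.3 4.1] w 0.026 az 77.5
```

View pics/wrist18.png

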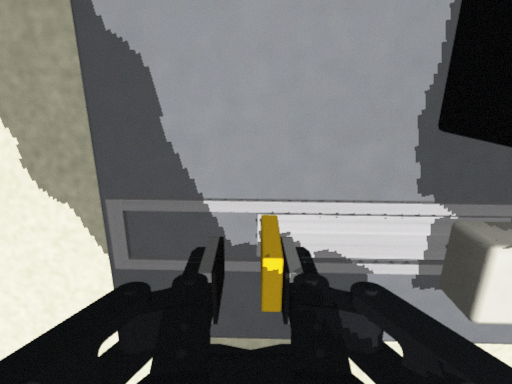

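carry_out(series="-0.03 -0.15 0 0 0.3; -0.07 -0.3 0 0 0.3; -0.1 -0.45 0 0 0.3; -0.13 -0.58 0 0 0.3; -0.16 -0.71 0 0 0.3; -0.19 -0.84 0 0 0.3; -0.22 -0.97 0 0 0.3; -0.25 -1.1 0 0 0.3; -0.28 -1.23 0 0 0.3; -0.31 -1.36 0 0 0.3; -0.34 -1.49 0 0 0.3; -0.37 -1.6 0 0 0.3; -0.38 -1.66 0 0 0.3; -0.38 -1.66 0 0 0.3; -0.38 -1.66 0 0 0.3")

```text
time: 24.07
tcp_pos: [0.5671, -0.1826, 0.1173]
tcp_rot: [[-0.975, 0.218, 0.036], [0.216, 0.976, -0.034], [-0.042, -0.025, -0.999]]
force: [0.1, -0.3, -0.1]
gripper_width: 0.0257
```

```bash
python3 st.py; python3 - <<'E'
from h import *
save('wrist','wrist19.png')
E
```

```text
24.0667 [ 0.5671 -0.1826  0.1173] r 0.2081 ang -75.66 F [ 0.1 -0.3 -0.1] w 0.0257 az 77.4
```

View pics/wrist19.png

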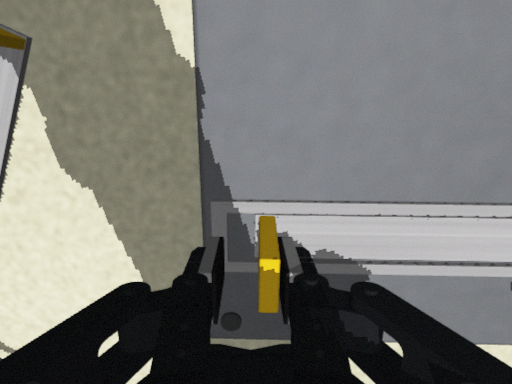

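carry_out(series="0.03 0.12 0 0 0.3; 0.04 0.2 0 0 0.3; 0.04 0.2 0.3 0 0.3; 0.04 0.2 1 0 0.3; 0.04 0.2 2 0 0.3; 0.04 0.2 3 0 0.3; 0.04 0.2 4 0 0.3; 0.04 0.2 5 0 0.3; 0.04 0.2 5.8 0 0.3; 0 0 6.4 0 0.3; -0.4 -0.6 6.6 0 0.3; -0.8 -1.3 6.6 0 0.3; -1.2 -2 6.6 0 0.3; -1.5 -2.5 6.6 0 0.3; -1.5 -2.5 6.6 0 0.3")

```text
time: 25.37
tcp_pos: [0.5196, -0.2627, 0.3157]
tcp_rot: [[-0.974, 0.225, 0.034], [0.224, 0.974, -0.038], [-0.041, -0.029, -0.999]]
force: [-0.8, -1.1, 0.0]
gripper_width: 0.0258
```

```bash
python3 st.py; python3 - <<'E'
from h import *
np.save('w20.npy',camera_params('wrist'),allow_pickle=True)
save('wrist','wrist20.png'); save('side','side20.png'); save('top','top20.png')
a=cv2.imread('pics/side20.png')[125:280,185:355]; 
b=cv2.imread('pics/top20.png')[120:245,195:335]
cv2.imwrite('pics/s20c.png',cv2.resize(a,None,fx=3.8,fy=3.8,interpolation=cv2.INTER_CUBIC));cv2.imwrite('pics/t20c.png',cv2.resize(b,None,fx=4.7,fy=4.7,interpolation=cv2.INTER_CUBIC))
E
```

```text
25.3667 [ 0.5196 -0.2627  0.3157] r 0.2817 ang -89.16 F [-0.8 -1.1  0. ] w 0.0258 az 77.0
```

View pics/wrist20.png

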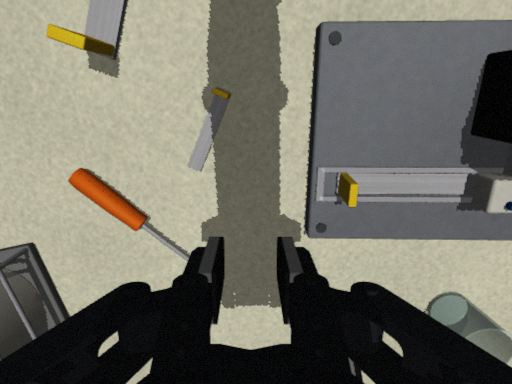

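View pics/s20c.png

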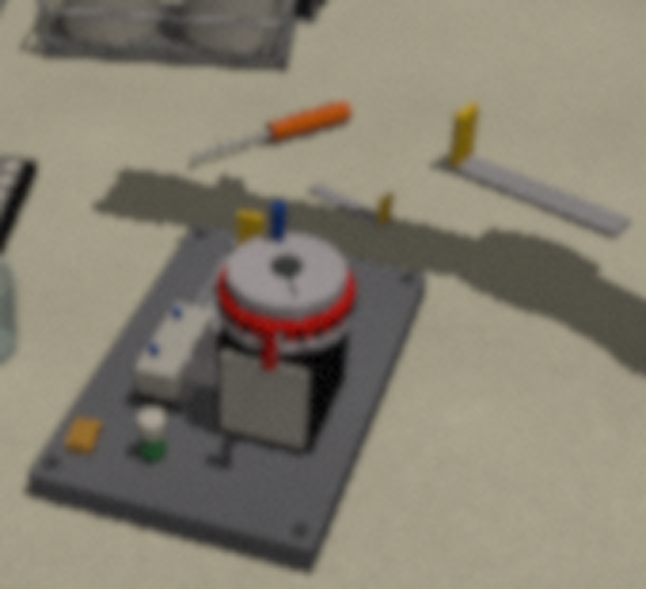

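View pics/t20c.png

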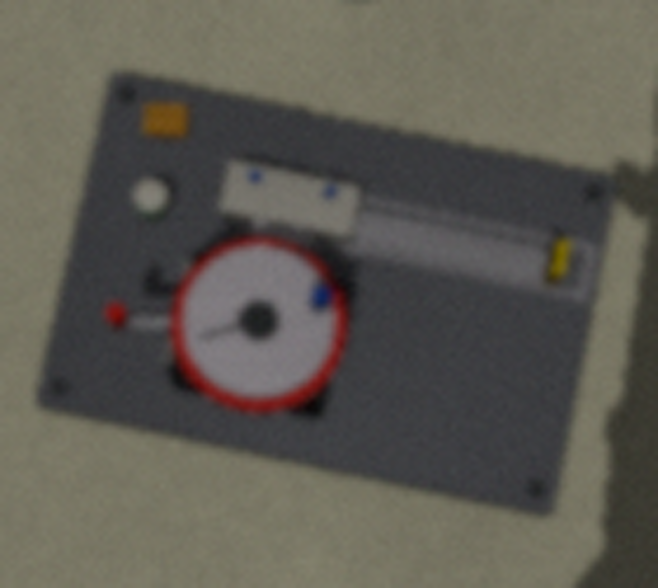

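```bash
python3 - <<'E'
import cv2,numpy as np
for f in ('top0','top20','side0','side20'):
    i=cv2.imread(f'pics/{f}.png').astype(int); m=(i[:,:,2]-np.maximum(i[:,:,0],i[:,:,1]))
    w=np.zeros_like(m)
    if f[0]=='t': s=np.s_[180:193,212:225]
    else: s=np.s_[213:226,250:262]
    w[s]=np.clip(m[s]-35,0,None); ys,xs=np.nonzero(w); W=w[ys,xs]; print(f,(W*xs).sum()/W.sum(),(W*ys).sum()/W.sum(),W.sum())
E
```

```text
top0 219.1983122362869 186.22151898734177 474
top20 219.17100977198697 186.22801302931597 614
side0 255.778028592927 216.3739653875094 1329
side20 255.77618688771665 216.3896006028636 1327
```

The ring pin is back where it started to within 0.02 px, so the ring is fully tight.

```bash
python3 -c "
from plant import *
print(job_done(), observe()['time'])"
```

```text
the job is handed in; nothing more can be done
the job is handed in; nothing more can be done
```

I set the head height in the order asked and handed the job in at about 25 s of the 72 s allowed.

- **Lock ring loosened:** I swung it counter-clockwise to its stop. The wrist camera put the pin at 163° in the station frame.
- **Gauge blade in:** I pushed the gauge lying in the channel in to about station y = -105 mm, so its tip was well past the foot. It is the middle-sized of the three; the other two lie on the table.
- **Adjuster set:** I turned it clockwise until the foot met the blade, with about 5 N at the pin. While pushed, the disc read about 1.15 rad. After I let go it read about 1.197 rad, a gap of about 6.0 mm.
- **Lock ring tightened:** With the blade still in the gap, I swung the ring clockwise to a firm stop at about 24 N. Its pin is within 0.02 px of its starting place in both the top and side views.
- **Gauge blade out:** I drew it back with about 5 N of drag. It lies flat in the channel with the tab at about y = -178 mm and the tip about 28 mm clear of the foot.

In the last pictures the vial, spare foot, other gauges, screwdriver and beaker look undisturbed, and the gripper is clear of everything. I did not measure the final gap directly; 6.0 mm comes from the adjuster angle read before the ring was tightened, good to about 1°, or 0.1 mm. I made no separate check that the other things on the bench stayed put.

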